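# Latch open the spring gate of the red-knobbed cheese crate

## Task

Open the gate of the crate with the red knob so that the cheese in it can be taken out: take the red knob on top of the gate's drop bolt, swing the spring gate well open past the blue catch on the board in front, hold it there while you push the bolt fully down behind the catch, then let go so that the catch holds the gate open. Leave the green-knobbed gate shut.

Things in the scene. Friction and masses are not known exactly. Their poses are not given: they have to be found in the camera images.
- red_knob (a point): centre of the red knob (upright cylinder, 28 mm diameter, 40 mm tall; spins freely on its axis) on top of the gate's drop bolt, a 12 mm steel rod straight below it at the gate's free end, 160 mm from the hinge axis. Bolt up: knob centre about 170 mm above the work surface; fully down: 140 mm. Bolt tip: 121 mm below knob centre. Gate top: 105 mm above the work surface.
- red_hinge (a point): point on the gate's upright hinge axis at work surface height, fixed to the crate (260 mm wide tray, walls 100 mm high, no roof). x points into the crate, y along its front to the hinge side (robot's left), z up. The shut gate lies along -y and opens to -x: at gate angle a the knob is at x = -160 sin a, y = -160 cos a (mm). A 15 mm floor board reaches to x = -200.
- red_catch (a point): middle of the top edge of the catch, an upright blue plate on the floor board in front of the gate, 8 mm thick, 44 mm wide along the gate's radius, top 37 mm above the work surface, in the direction a = 1.10 rad. The raised bolt passes 8 to 12 mm over it; a bolt lowered at any a from 1.18 to 1.60 stands behind it, and the released gate springs back to rest on it at about 1.16.
- red_gate (a joint): angle of the red-knobbed gate, rad: 0 = shut (as it starts), grows as it opens, hard stop at 1.62. A torsion spring shuts it: about 3 N at the knob when shut, 6 N at 1.4 rad.
- red_bolt (a joint): travel of the drop bolt of that gate, m: 0 = fully up, 0.030 = fully down (tip 4 mm above the floor board). Starts between 0 and 0.004. It moves with about 4 N of friction and stays where it is left.
- green_gate (a joint): angle of the gate of the other, otherwise equal crate, whose knob is green, rad: 0 = shut. To be left shut.

How it is judged:
At the end, for the whole second after the job is handed in: The red-knobbed gate stands open by itself (at more than 1.08 rad, still), its bolt pushed down by more than 18 mm behind the catch; the green-knobbed gate is shut (within 0.1 rad) (value of joint red_gate above 1.08 rad and value of joint red_bolt above 0.018 m and velocity of joint red_gate between -0.05 and 0.05 rad/s and value of joint green_gate below 0.1 rad); the robot touches nothing.
It fails at once if the green-knobbed gate is opened (by more than 0.15 rad) (value of joint green_gate above 0.15 rad).
It also fails if it takes over 35 s, if anything falls off the work surface, if the arm or the gripper's body presses on something with over 40 N, if the wrist force passes 120 N, or if a joint passes its speed limit or range.

## Robot

A 6-joint arm with a two-finger parallel gripper is mounted at the origin on the work surface. World frame = base frame: x ahead of the robot, y to its left, z up, the work surface at z = 0. Lengths are in m, angles in rad, forces in N, time in s.
With the tool pointing down it reaches from about 0.35 to 0.875 m from the base axis. Payload 15.5 kg.
Tool frame: the origin (TCP) lies between the finger pads; the fingertips stand 25 mm ahead of it and the grasp point (between the pads) lies 6 mm ahead of it; z points along the fingers, y is the line along which they close (so a half turn about z gives the same grasp; the last joint's range is limited). The gripper opens to 85 mm and grips with 20 to 120 N. Pads are 22 mm wide; open, the fingers measure 114 mm over their backs; the gripper's body (76 mm by 85 mm) begins 54 mm behind the grasp point. The pads swing forward as they close: fully open they stand 13 mm farther back than shut.
Start: joints at [1.048, 0.494, 1.345, -0, 1.302, -0.096], TCP at [0.259, 0.569, 0.256] pointing down, gripper open.
Joint ranges: [-2.91, 2.91], [-0.82, 2.16], [0.22, 2.67], [-1.22, 4.37], [0.12, 2.79], [-3.08, 3.08]. Speed limits (rad/s): [1.89, 1.89, 2.57, 3.01, 3.01, 3.01].

## Interface

Orientations are given as a unit quaternion [w, x, y, z].
In Python, from station import read_state, read_camera, camera_model, close_job gives the robot as it stands.
- The arm moves only by the tool move_arm, never from a script. Its argument "deltas" is text: rows parted by semicolons, each of 7 numbers parted by spaces: the gripper command: -1 is shut, 1 is fully open, values between are in proportion, then the shift along the world's x, y, z in mm, then the turn, a rotation vector about the world's x, y, z in degrees. A call has 1 to 8 rows; each row is the pose to reach, as a shift and turn from the pose commanded when the call began; what a row does not reach only later rows make up. A row lasts 1/8 s, in which the tool goes at most 62.5 mm and 10.7 degrees, less where a joint would pass 70% of its speed; a pose out of reach is approached as far as the arm can. A call with a gripper value outside its range is refused whole. The fingers move at their own pace and stop on an object; "grip_force" is the grip in N (left out, the last holds). Time passes only in rows, so rows that repeat a pose let the fingers close. It gives the time, the measured TCP pose, the force, the opening and the grip force at its end, in the units of the state.
- read_state(): the state, without advancing time (a new reading comes with each control period).
- read_camera(name): name is "side" or "top"; returns the picture (384x512x3 uint8, blue, green, red); there is no depth.
- camera_model(name): a dict with "fovy" (degrees; the focal length in pixels is half the picture's height over the tangent of half this angle, whatever the lens; pixels are square), "cx", "cy" (the principal point, pixels), "position" and "orientation" of the camera in the world. Camera axes: x right, y down, z forward; pixel columns grow to the right and rows downward; lengths in m; the calibration is good to about 2 mm. A picture is of the moment at which its call begins. camera_model takes no time and is no camera call.
- close_job(): hands the job in; it is judged then, once.
The state is a dict: "time_s": time; "joints": joint angles; "qd": joint speeds; "joint_torque": joint torques, N m; "ee_pos": TCP position; "orientation": TCP orientation; "force": force on the tool from outside, world axes, zero at the start; "wrist_torque": the same for the moment, N m; "gripper_width": finger opening in m; "grip_force": force on a finger pad.
Only numpy, scipy, OpenCV 4.12 (cv2) and the standard library are available. Lean on these libraries where they do the work, as an engineer would, in place of code of your own. Each camera call takes 0.05 s, during which the arm holds its last target. There are 200 camera calls.

## Working session

There is one attempt and no reset: what is moved stays moved. The work goes in short steps, Python scripts to look and compute and a tool call to move; the robot and the scene stay as the last step left them, time stands still between calls to the robot, and variables do not carry over. Pictures are saved under pics/ and viewed, at most 10 in all, crops included, and the job is handed in when it is done.

Besides the shell and the picture viewer there is one more tool, called after "Request:" in YAML: its name, and indented under it one key for each argument. move_arm: Moves the arm, as the interface text tells. Its arguments: {"type":"object","properties":{"deltas":{"type":"string"},"grip_force":{"type":"number"}},"required":["deltas"]}

```bash
mkdir -p pics
python3 - <<'E'
from station import *
import cv2,numpy as np
for n in("side","top"):
    im=read_camera(n); cv2.imwrite(f"pics/{n}0.png",im); print(n,camera_model(n))
s=read_state();print(s)
E
```

```text
side {'fovy': 43.69500069513263, 'cx': 254.1876626595764, 'cy': 184.75795716689404, 'position': array([ 0.19319073, -0.66494768,  0.95795157]), 'orientation': array([-0.35318666,  0.9014983 , -0.23356371,  0.08948741])}
top {'fovy': 54.95498643614785, 'cx': 255.99319095730948, 'cy': 193.54926593871605, 'position': array([0.39789727, 0.00433396, 0.95184033]), 'orientation': array([ 0.08139362, -0.70002411,  0.70706145, -0.05835605])}
{'time_s': 0.1, 'joints': array([ 1.04846264e+00,  4.94127165e-01,  1.34608211e+00, -1.45431173e-05,
        1.30249279e+00, -9.55330476e-02]), 'qd': array([-6.38099119e-05, -1.22973232e-03, -2.28925142e-03, -5.85335852e-04,
       -8.95794930e-04,  4.46333546e-04]), 'joint_torque': array([ 1.63798410e-03, -8.83579516e+01, -3.84561539e+01, -1.39025133e-05,
        5.02609473e-03,  4.07533582e-05]), 'ee_pos': array([0.25859389, 0.56866235, 0.25575167]), 'orientation': array([-1.61975865e-04,  2.11782383e-01,  9.77316691e-01, -5.30576832e-04]), 'force': array([0.62617069, 0.1748718 , 0.1554247 ]), 'wrist_torque': array([-0.02081846, -0.02306339,  0.01993623]), 'grip_force': 0.0, 'gripper_width': 0.08535038659162963}
```

View pics/side0.png

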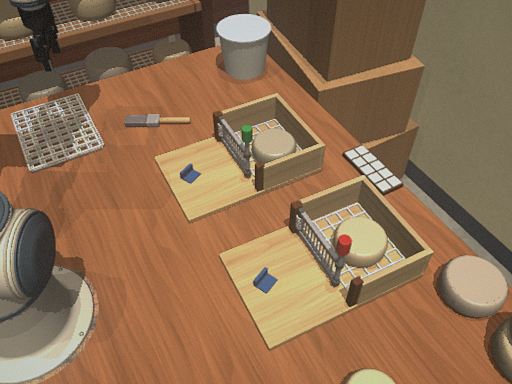

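View pics/top0.png

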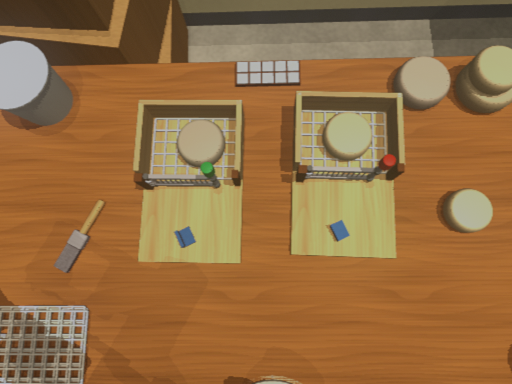

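The side view shows the red knob at about (345,243) and its catch at (264,280). In the top view they are at (389,160) and (340,230). The green crate lies to the robot's left.

```bash
cat > h.py <<'E'
from station import *
import cv2,numpy as np
from scipy.spatial.transform import Rotation as R
def cam(n):
    m=camera_model(n);q=m["orientation"];f=192/np.tan(np.radians(m["fovy"]/2))
    return m,R.from_quat([q[1],q[2],q[3],q[0]]).as_matrix(),f
def ray(n,uv):
    m,A,f=cam(n);d=A@[(uv[0]-m["cx"])/f,(uv[1]-m["cy"])/f,1]
    return m["position"],d/np.linalg.norm(d)
def plane(n,uv,z):
    p,d=ray(n,uv);return p+d*(z-p[2])/d[2]
def tri(a,b):
    (p,d),(q,e)=ray("side",a),ray("top",b)
    s=np.linalg.lstsq(np.c_[d,-e],q-p,rcond=None)[0]
    x,y=p+s[0]*d,q+s[1]*e
    return (x+y)/2,np.linalg.norm(x-y)
def proj(n,P):
    m,A,f=cam(n);c=A.T@(np.array(P)-m["position"]);return c[:2]/c[2]*f+[m["cx"],m["cy"]]
def blobs(im,col):
    h=cv2.cvtColor(im,cv2.COLOR_BGR2HSV)
    k=cv2.inRange(h,(100,120,40),(130,255,255)) if col=="blue" else cv2.inRange(h,(0,210,90),(4,255,255))|cv2.inRange(h,(175,210,90),(180,255,255))
    c,_=cv2.findContours(k,cv2.RETR_EXTERNAL,cv2.CHAIN_APPROX_NONE)
    return sorted([x for x in c if cv2.contourArea(x)>15],key=lambda x:-cv2.contourArea(x))
def cen(c):
    r=cv2.boundingRect(c);m=cv2.moments(c);return np.array([m["m10"],m["m01"]])/m["m00"],cv2.contourArea(c),r
E
python3 - <<'E'
from h import *
for n in("side","top"):
    im=cv2.imread(f"pics/{n}0.png")
    for col in("red","blue"):
        for c in blobs(im,col)[:3]: print(n,col,*cen(c),cv2.approxPolyDP(c,2,True)[:,0].tolist())
    x,y,w,h=(230,180,200,160) if n=="side" else (280,85,130,180)
    cv2.imwrite(f"pics/{n}0c.png",cv2.resize(im[y:y+h,x:x+w],None,fx=3.3 if n=="top" else 3.7,fy=3.3 if n=="top" else 3.7,interpolation=cv2.INTER_CUBIC))
E
```

```text
top blue [339.48107448 230.0989011 ] 136.5 (332, 222, 16, 18) [[341, 222], [332, 225], [339, 239], [347, 234]]
```

View pics/top0c.png

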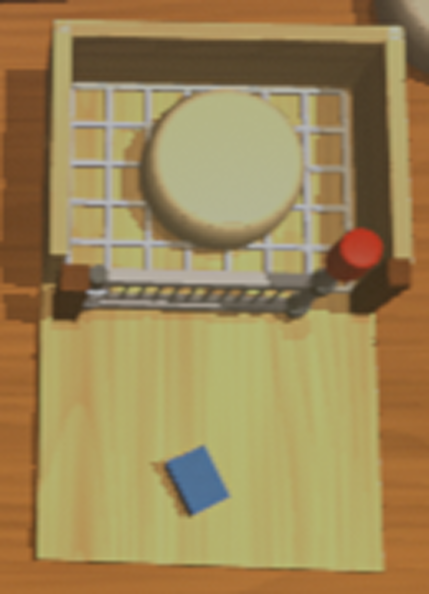

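View pics/side0c.png

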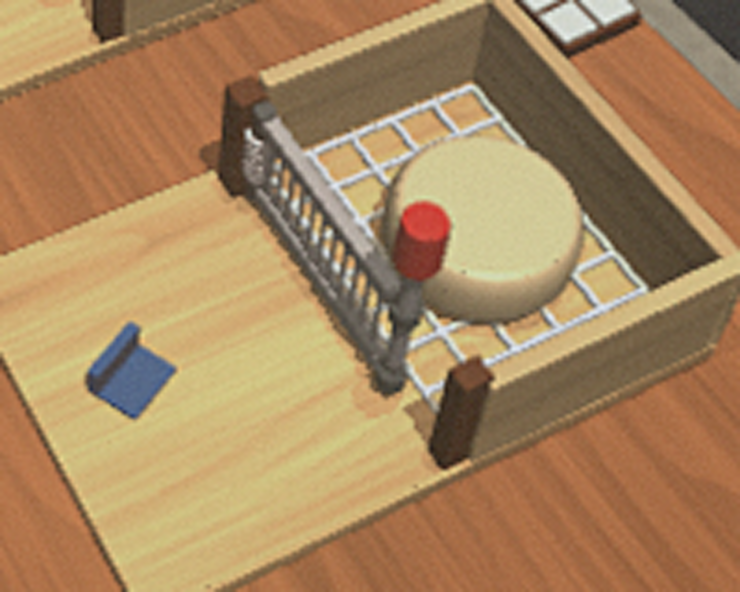

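The crops show the catch as an upright plate, its top edge at about (260,275) in the side view, with a thin foot on the gate side. The red knob is clear in both views, at about (344,245) in the side view and (388,162) in the top view.

Run:
```python
from h import *
C={}
for n in("side","top"):
    im=cv2.imread(f"pics/{n}0.png");h=cv2.cvtColor(im,cv2.COLOR_BGR2HSV)
    k=cv2.inRange(h,(0,190,100),(4,255,255))|cv2.inRange(h,(174,150,60),(180,255,255))
    roi=np.zeros_like(k);x,y=(345,245) if n=="side" else (388,162);roi[y-22:y+22,x-18:x+18]=255
    ys,xs=np.nonzero(k&roi);C[n]=(xs.mean(),ys.mean());print(n,C[n],len(xs),xs.min(),xs.max(),ys.min(),ys.max())
K,e=tri(C["side"],C["top"]);print("knob",K,e)
print("plane .17",plane("side",C["side"],.17),plane("top",C["top"],.17))
c=plane("side",(260.3,275.1),.037);print("catch side",c,"reproj top",proj("top",c))
print("dist",np.linalg.norm(c[:2]-K[:2]))
# board edges top view
g=lambda u,v:(280+u/3.3,85+v/3.3)
for nm,a,b in(("left",(41,320),(37,557)),("right",(377,320),(383,570)),("front",(37,557),(383,570))):
    P,Q=plane("top",g(*a),.015),plane("top",g(*b),.015);d=P-Q;print(nm,P,Q,np.linalg.norm(d),np.degrees(np.arctan2(d[1],d[0])))
# solve hinge, yaw from knob&catch, r=.16
for cc in(c,):
  d=cc[:2]-K[:2];L=np.linalg.norm(d)
  for yaw in np.radians([-4,-2,0,2,4]):
    ex=np.array([np.cos(yaw),np.sin(yaw)]);ey=np.array([-ex[1],ex[0]])
    H=K[:2]+.16*ey;w=cc[:2]-H;print(np.degrees(yaw),H,"catch r",np.linalg.norm(w),"a",np.arctan2(-w@ex,-w@ey))
print("hinge tube top",plane("top",g(97,272),.105))
```

```text
side (np.float64(345.42857142857144), np.float64(237.85714285714286)) 7 339 350 235 242
top (np.float64(388.9032258064516), np.float64(157.1290322580645)) 31 384 394 155 161
knob [ 0.62568629 -0.25447117  0.18700176] 0.002284773427803077
plane .17 [ 0.63394557 -0.24533001  0.17      ] [ 0.63191984 -0.26067776  0.17      ]
catch side [ 0.4814409  -0.16547686  0.037     ] reproj top [337.22913524 232.44051176]
dist 0.16948958335659148
left [ 0.61544835 -0.06048468  0.015     ] [ 0.43129584 -0.05266755  0.015     ] 0.1843183488768514 -2.430700065480104
right [ 0.61166591 -0.32169503  0.015     ] [ 0.41964203 -0.31087483  0.015     ] 0.1923284909120078 -3.2251049629475745
front [ 0.43129584 -0.05266755  0.015     ] [ 0.41964203 -0.31087483  0.015     ] 0.2584701283923132 87.41579155464586
-4.0 [ 0.63684732 -0.09486092] catch r 0.17069788745768014 a 1.0744801460355409
-2.0 [ 0.63127021 -0.09456863] catch r 0.16576127070743243 a 1.0938619987918277
0.0 [ 0.62568629 -0.09447117] catch r 0.16077481594508913 a 1.1133628830456592
2.0 [ 0.62010237 -0.09456863] catch r 0.1557401049514104 a 1.1329955206951632
4.0 [ 0.61452525 -0.09486092] catch r 0.15065874325652037 a 1.1527744920506655
hinge tube top [ 0.62923087 -0.09515348  0.105     ]
```

Run:
```python
from h import *
C={}
for n in("side","top"):
    im=cv2.imread(f"pics/{n}0.png").astype(int);b,g,r=im[...,0],im[...,1],im[...,2]
    k=((r>70)&(g<.38*r)&(b<.38*r)).astype(np.uint8)
    x,y=(344,245) if n=="side" else (388,162)
    _,lab,st,ce=cv2.connectedComponentsWithStats(k);i=lab[y,x];print(n,i,st[i],ce[i]);C[n]=ce[i]
K,e=tri(C["side"],C["top"]);print("knob",K,e,[plane(n,C[n],.168) for n in C])
yaw=np.radians(-2.7)
ex=np.array([np.cos(yaw),np.sin(yaw)]);ey=np.array([-ex[1],ex[0]])
H=K[:2]+.16*ey;w=np.array([.4814,-.1655])-H;print(H,"catch r",np.linalg.norm(w),"a",np.arctan2(-w@ex,-w@ey))
for a in(0,1.1,1.16,1.4):print(a,H-.16*np.sin(a)*ex-.16*np.cos(a)*ey)
```

```text
side 0 [     0      0    512    384 196512] [255.45646067 191.47646454]
top 0 [     0      0    512    384 196521] [255.44080785 191.51440813]
knob [0.58023637 0.03402993 0.06848778] 0.00031968413405879904 [array([ 0.53678923, -0.04415099,  0.168     ]), array([0.55983414, 0.03064498, 0.168     ])]
[0.5877734  0.19385231] catch r 0.37476577139254663 a 0.24067225351079058
0 [0.58023637 0.03402993]
1.1 [0.44191975 0.12807456]
1.16 [0.43823791 0.13693889]
1.4 [0.42899544 0.17411512]
```

Run:
```python
from h import *
C={}
for n in("side","top"):
    im=cv2.imread(f"pics/{n}0.png")
    x,y=(344,245) if n=="side" else (388,162)
    print(im[y,x]); h=cv2.cvtColor(im,cv2.COLOR_BGR2HSV)
    k=(((h[...,0]<6)|(h[...,0]>172))&(h[...,1]>165)&(h[...,2]>90)).astype(np.uint8)
    _,lab,st,ce=cv2.connectedComponentsWithStats(k);i=lab[y,x];print(n,i,st[i],ce[i]);C[n]=ce[i]
K,e=tri(C["side"],C["top"]);print("knob",K,e,[plane(n,C[n],.168) for n in C])
yaw=np.radians(-2.7)
ex=np.array([np.cos(yaw),np.sin(yaw)]);ey=np.array([-ex[1],ex[0]])
H=K[:2]+.16*ey;w=np.array([.4814,-.1655])-H;print(H,"catch r",np.linalg.norm(w),"a",np.arctan2(-w@ex,-w@ey))
for a in(0,1.1,1.16,1.4):print(a,H-.16*np.sin(a)*ex-.16*np.cos(a)*ey)
```

```text
[ 50  61 148]
side 1 [338 235  13  20 129] [344.82945736 241.40310078]
[ 55  76 183]
top 1 [383 154  13  12 111] [388.9009009  159.76576577]
knob [ 0.62283751 -0.25688326  0.17941283] 0.000758070843499851 [array([ 0.62871645, -0.25086869,  0.168     ]), array([ 0.62654529, -0.26089245,  0.168     ])]
[ 0.63037455 -0.09706088] catch r 0.16394306403829112 a 1.0930278498066
0 [ 0.62283751 -0.25688326]
1.1 [ 0.4845209  -0.16283864]
1.16 [ 0.48083906 -0.1539743 ]
1.4 [ 0.47159658 -0.11679807]
```

Run:
```python
from h import *
C={}
for n in("side","top"):
    im=cv2.imread(f"pics/{n}0.png")
    x,y=(344,245) if n=="side" else (388,162)
    lab=cv2.cvtColor(im,cv2.COLOR_BGR2LAB).astype(int)
    k=np.zeros(lab.shape[:2],np.uint8);s=np.s_[y-22:y+22,x-18:x+18]
    k[s]=((lab[...,1]-lab[...,2]>=-3)&(lab[...,1]>150))[s]
    _,l,st,ce=cv2.connectedComponentsWithStats(k);i=1+st[1:,4].argmax();print(n,st[i],ce[i]);C[n]=ce[i]
K,e=tri(C["side"],C["top"]);print("knob",K,e,[plane(n,C[n],.168) for n in C])
K,e=tri((344.1,245.4),(387.6,162));print(K,e,plane("top",(389.4,160.5),.19))
for K in([.620,-.257,.168],[.620,-.257,.188]):print(proj("side",K),proj("top",K))
```

```text
side [338 234  14  22 213] [344.16431925 244.1314554 ]
top [383 154  13  13 134] [389.09701493 159.82835821]
knob [ 0.6227789  -0.25868025  0.17343631] 0.004064975753705736 [array([ 0.62352638, -0.25569486,  0.168     ]), array([ 0.62639668, -0.261304  ,  0.168     ])]
[ 0.6217544  -0.25789955  0.16750175] 0.0001385277933335159 [ 0.61849687 -0.254369    0.19      ]
[343.12370302 245.29513172] [387.3266284  162.68827793]
[344.46574463 239.37445148] [390.29515959 160.06643369]
```

Request:
move_arm:
  deltas: "1 25 -57 0 0 0 0;1 50 -114 0 0 0 0;1 75 -171 0 0 0 0;1 100 -228 0 0 0 0;1 125 -285 0 0 0 0;1 150 -342 0 0 0 0;1 175 -399 0 0 0 0;1 200 -456 0 0 0 0"
  grip_force: 60

```text
time_s: 1.1
ee_pos: [0.4592, 0.111, 0.2563]
orientation: [0.0, 0.212, 0.977, 0.0]
force: [1.1, 0.4, 0.7]
gripper_width: 0.0851
grip_force: 0.0
```

Request:
move_arm:
  deltas: "1 25 -57 0 0 0 0;1 50 -114 0 0 0 0;1 75 -171 0 0 0 0;1 100 -228 0 0 0 0;1 125 -285 0 0 0 0;1 150 -342 0 0 0 0;1 161 -368 0 0 0 0;1 161 -368 0 0 0 0"

```text
time_s: 2.1
ee_pos: [0.6199, -0.2569, 0.2553]
orientation: [-0.0, 0.213, 0.977, 0.0]
force: [-1.0, 0.1, -0.3]
gripper_width: 0.0855
grip_force: 0.0
```

Run:
```python
from h import *
s=read_state();print(s["time_s"],s["ee_pos"],s["joints"])
im=read_camera("side");cv2.imwrite("pics/s1.png",cv2.resize(im[110:310,220:440],None,fx=2.7,fy=2.7))
```

```text
2.1 [ 0.61985095 -0.25694293  0.25530814] [-4.81819807e-01  5.61229886e-01  1.22184946e+00 -1.86086728e-04
  1.35920886e+00 -1.62371656e+00]
```

View pics/s1.png

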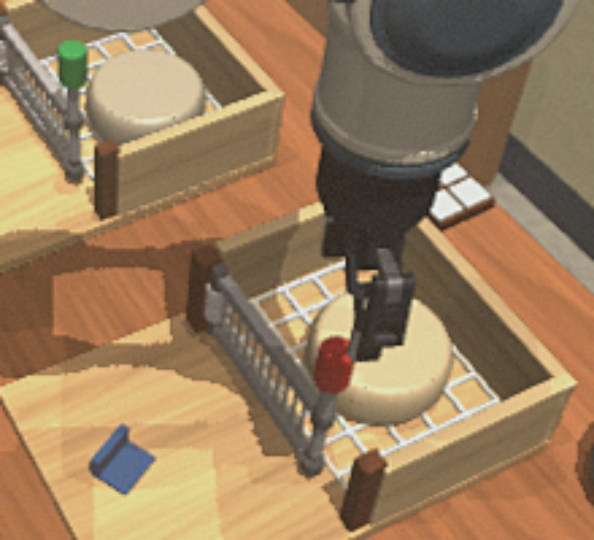

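Run:
```python
from h import *
for P in([.62,-.257,.256],[.62,-.257,.231],[.6375,-.218,.244],[.6025,-.296,.244]):print((proj("side",P)-[220,110])*2.7)
```

```text
[349.26462081 291.04525657]
[344.24163791 313.20513266]
[334.01300239 255.46496386]
[360.48796191 351.17645223]
```

Request:
move_arm:
  deltas: "1 0 0 -40 0 0 0;1 0 0 -80 0 0 0;1 0 0 -81 0 0 0;-0.2 0 0 -81 0 0 0;-0.5 0 0 -81 0 0 0;-1 0 0 -81 0 0 0;-1 0 0 -81 0 0 0;-1 0 0 -81 0 0 0"
  grip_force: 60

```text
time_s: 3.15
ee_pos: [0.62, -0.2552, 0.1757]
orientation: [0.0, 0.212, 0.977, -0.0]
force: [1.9, 1.0, 3.3]
gripper_width: 0.0268
grip_force: 58.7
```

Request:
move_arm:
  deltas: "-1 -16 2 0 0 0 0;-1 -32 5 0 0 0 0;-1 -47 9 0 0 0 0;-1 -62 15 0 0 0 0;-1 -76 23 0 0 0 0;-1 -89 32 0 0 0 0;-1 -101 42 0 0 0 0;-1 -112 54 0 0 0 0"

```text
time_s: 4.15
ee_pos: [0.5075, -0.2013, 0.1756]
orientation: [0.0, 0.212, 0.977, -0.001]
force: [1.9, -6.4, 2.5]
gripper_width: 0.0266
grip_force: 59.6
```

Request:
move_arm:
  deltas: "-1 -10 12 0 0 0 0;-1 -19 26 0 0 0 0;-1 -26 40 0 0 0 0;-1 -32 55 0 0 0 0;-1 -36 70 0 0 0 0;-1 -39 86 0 0 0 0;-1 -39 86 0 0 0 0"

```text
time_s: 5.03
ee_pos: [0.4684, -0.1147, 0.1755]
orientation: [0.0, 0.211, 0.977, -0.0]
force: [-2.1, -5.3, 1.9]
gripper_width: 0.0267
grip_force: 59.3
```

Request:
move_arm:
  deltas: "-1 0 0 -6 0 0 0;-1 0 0 -12 0 0 0;-1 0 0 -18 0 0 0;-1 0 0 -23 0 0 0;-1 0 0 -27 0 0 0;-1 0 0 -29 0 0 0;-1 0 0 -29 0 0 0"

```text
time_s: 5.9
ee_pos: [0.4691, -0.1164, 0.1481]
orientation: [0.001, 0.212, 0.977, -0.001]
force: [-12.0, -7.0, 45.8]
gripper_width: 0.0265
grip_force: 64.8
```

Run:
```python
from h import *
s=read_state();print(s["ee_pos"],s["force"])
im=read_camera("side");cv2.imwrite("pics/s2.png",cv2.resize(im[160:340,180:400],None,fx=3,fy=3))
```

```text
[ 0.46908026 -0.11640584  0.14812242] [-12.02676002  -6.97098398  45.75925713]
```

View pics/s2.png

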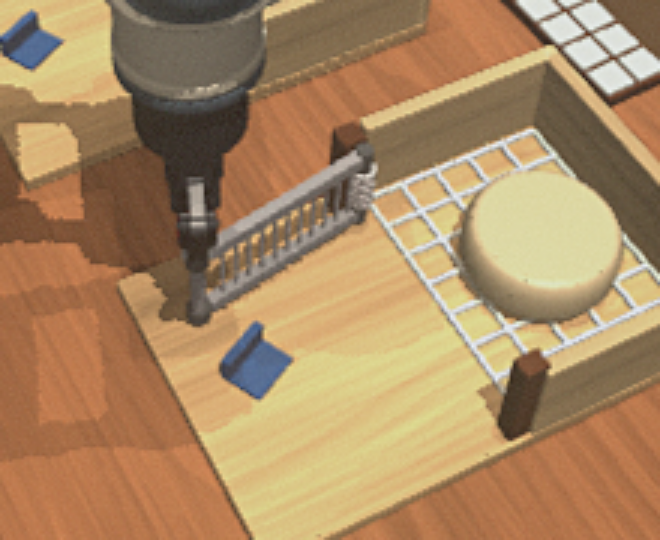

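The picture shows the gate swung well past the blue catch, with the bolt behind it. The 46 N upward force means the bolt is at its bottom stop. Next I ease the load, swing back gently to the catch, and let go.

Request:
move_arm:
  deltas: "-1 1 -7 1 0 0 0;-1 3 -16 1 0 0 0;-1 5 -24 1 0 0 0;-1 7 -31 1 0 0 0;-1 8 -35 1 0 0 0;-1 8 -35 1 0 0 0"

```text
time_s: 6.7
ee_pos: [0.4776, -0.1517, 0.1485]
orientation: [0.001, 0.212, 0.977, -0.001]
force: [-2.8, -8.3, 25.1]
gripper_width: 0.0266
grip_force: 61.8
```

Request:
move_arm:
  deltas: "-0.2 0 0 0 0 0 0;0.2 0 0 0 0 0 0;0.6 0 0 0 0 0 0;1 0 0 0 0 0 0;1 0 0 0 0 0 0;1 0 0 0 0 0 0"

```text
time_s: 7.45
ee_pos: [0.4767, -0.15, 0.1473]
orientation: [-0.0, 0.212, 0.977, -0.0]
force: [0.9, -0.9, -0.7]
gripper_width: 0.0853
grip_force: 0.0
```

Request:
move_arm:
  deltas: "1 0 0 20 0 0 0;1 0 0 60 0 0 0;1 0 0 120 0 0 0;1 0 0 150 0 0 0;1 0 0 150 0 0 0;1 -40 0 150 0 0 0;1 -40 0 150 0 0 0"

```text
time_s: 8.32
ee_pos: [0.4343, -0.1495, 0.2963]
orientation: [-0.001, 0.212, 0.977, 0.0]
force: [0.7, -0.4, 0.9]
gripper_width: 0.0855
grip_force: 0.0
```

Run:
```python
from h import *
s=read_state();print(s["time_s"],s["ee_pos"],s["force"],s["gripper_width"])
im=read_camera("side");cv2.imwrite("pics/s3.png",cv2.resize(im[60:360,130:430],None,fx=2,fy=2))
# expected knob pixel at a=1.16, z=.14, in the crop
print((proj("side",[.478,-.153,.14])-[130,60])*2)
```

```text
8.325 [ 0.4343315  -0.14949962  0.2963308 ] [ 0.69264301 -0.4308499   0.87889885] 0.08551635963056407
[252.40442606 369.20060605]
```

View pics/s3.png

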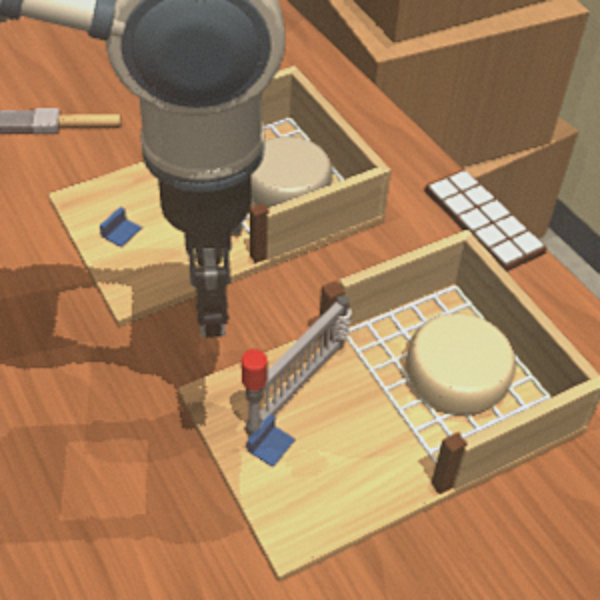

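The gate rests on the blue catch. The red knob is at crop (254,370), against (252,369) expected for 1.16 rad with the bolt down, and the gripper is clear.

```bash
python3 -c "
from station import *
print(close_job())"
```

```text
the job is handed in; nothing more can be done
None
```

The job is handed in: the red-knobbed gate stands open on its catch with the bolt pushed down, I never touched the green gate, and the arm is clear; no verdict came back.

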